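# Brace the square jar in its bench block and unscrew the tight cap

## Task

Plug the closed square jar down into the square hole of the wooden block until it sits fully home, so that the block keeps it from turning. Then unscrew its tight cap anticlockwise, stop turning when the threads let go, and lift the cap straight off. Finish while still holding the cap in the gripper, level, centred and just above the mouth of the jar (about a finger's width clear of it), with the jar still home in the block; do not let go, and leave the round jar, the tiles and the mallet alone.

Things in the scene. Friction and masses are not known exactly. Their poses are not given: they have to be found in the camera images.
- jar: white plastic jar, square body 54 x 54 x 62 mm, edges rounded 4 mm, flat shoulder at 62 mm, round neck; 88 mm high and 0.33 to 0.47 kg with its cap. Stands on the bench. Origin: centre of its underside; z up, x and y square to its flat sides (small mark on the shoulder towards +x). Fits the block in any quarter turn. The open mouth (liner sprung up) is 84.5 mm above the origin.
- cap: round grey ribbed cap on the square jar, 46 mm diameter, 22 mm high, lower edge 4 mm above the shoulder. Origin: on the axis at its lower edge, 66 mm above the jar's origin when shut; z up. It turns stiffly (up to about 0.6 N m), stays where left and cannot come off until unscrewed; the closed jar can be lifted by it. Once free it must rise 19 mm for its edge to clear the mouth.
- holder: wooden block 120 x 120 x 34 mm, screwed to the bench. Origin: centre of its underside; z up, x and y along its sides. In the middle of its top is a blind square hole, sides parallel to the block's, 56 mm wide, chamfered 3 mm at the mouth, 24 mm deep: its floor is 10 mm above the block's underside.
- round_jar: bystander: a round white jar 60 mm in diameter, 88 mm high with a grey cap like the other's; origin at the centre of its underside
- tile_a: bystander: patterned tile 100 x 100 x 8 mm, flat on the bench; origin at the centre of its underside
- tile_b: bystander: the other patterned tile, 100 x 100 x 8 mm, flat on the bench; origin at the centre of its underside
- mallet: bystander: rubber mallet lying on the bench, head 44 mm in diameter and 75 mm long, handle 210 mm; origin under the middle of the head, handle along -x
- cap_mark (a point): end of the raised mark on the cap's top, 22 mm from the axis along the cap's +x and 22 mm above its origin. Cap yaw relative to the jar is -0.25 to 0.1 rad at the start; anticlockwise (yaw grows) unscrews; the threads let go at about 0.95 rad, where the sprung liner lifts the cap 2.5 mm; free up to 2.1 rad, then it runs against the next lug: do not turn past that.

How it is judged:
On the way:
1. the square jar is plugged fully home in the block's hole, cap still screwed on (z of jar in the frame of holder below 0.0125 m and horizontal distance between jar and holder below 0.004 m and angle between jar's own z axis and vertical below 0.05 rad and z of cap in the frame of jar below 0.0675 m), for 0.2 s.
At the end, for the whole second after the job is handed in: Jar home in the block (within 2.5 mm of the hole's floor, 4 mm of centre, upright within 3 degrees); the fingers alone hold the cap, still, level within 11 degrees, not touching the jar, its lower edge 0.5 to 40 mm above the mouth, its axis within 15 mm of the jar's (z of jar in the frame of holder below 0.0125 m and horizontal distance between jar and holder below 0.004 m and angle between jar's own z axis and vertical below 0.05 rad and z of cap in the frame of jar between 0.085 and 0.125 m and horizontal distance between cap and jar below 0.015 m and angle between cap's own z axis and vertical below 0.2 rad and contact force between the fingers and cap above 2 N and contact force between cap and jar below 0.1 N and contact force between each of the arm, the fingers and jar below 0.5 N and linear speed of each of cap, jar below 0.02 m/s); the arm keeps its last pose, push and grip.
It fails at once if the cap comes off while the jar is not seated in the block (z of cap in the frame of jar above 0.072 m and (z of jar in the frame of holder above 0.018 m or horizontal distance between jar and holder above 0.006 m)).
It fails at once if the cap is turned on past the point where it runs against the next lug, instead of stopping once free (x of cap_mark in the frame of jar below -0.017 m and z of cap in the frame of jar below 0.076 m).
It fails at once if a bystander is shifted by more than 30 mm (distance of any of round_jar, tile_a, tile_b, mallet from where it was at the start of the episode above 0.03 m).
It also fails if it takes over 48 s, if anything falls off the work surface, if the arm or the gripper's body presses on something with over 40 N, if the wrist force passes 120 N, or if a joint passes its speed limit or range.

## Robot

A 6-joint arm with a two-finger parallel gripper is mounted at the origin on the work surface. World frame = base frame: x ahead of the robot, y to its left, z up, the work surface at z = 0. Lengths are in m, angles in rad, forces in N, time in s.
With the tool pointing down it reaches from about 0.225 to 0.875 m from the base axis. Payload 3.4 kg.
Tool frame: the origin (TCP) lies midway between the tips of the shut fingers; the grasp point (between the pads) lies 19 mm behind it; z points along the fingers, y is the line along which they close (so a half turn about z gives the same grasp; the last joint's range is limited). The gripper opens to 85 mm and grips with 20 to 120 N. Pads are 22 mm wide; open, the fingers measure 114 mm over their backs; the gripper's body (76 mm by 85 mm) begins 54 mm behind the grasp point. The pads swing forward as they close: fully open they stand 13 mm farther back than shut.
Start: joints at [-0.121, 0.276, 1.505, -0, 1.361, -0.121], TCP at [0.575, -0, 0.231] pointing down, gripper open.
Joint ranges: [-2.89, 2.89], [-0.75, 2.08], [0.22, 2.7], [-1.18, 4.32], [0.11, 2.71], [-2.7, 2.7]. Speed limits (rad/s): [2.57, 2.57, 3.14, 3.14, 3.14, 3.14].

## Interface

Orientations are given as a 3x3 rotation matrix whose columns are the frame's x, y, z axes.
In Python, from workcell import env, cams gives the robot as it stands.
- The arm moves only by the tool drive_tool, never from a script. Its argument "moves" is a list of rows, each an object with "xyz": the shift along the tool's x, y, z in m, a list of three; "spin": the turn about the tool's z in rad. A call has 1 to 8 rows; each row shifts and turns the commanded pose from where the row before left it, along the tool's axes as they then stand; what a row does not reach is not made up. A row lasts 1/8 s, in which the tool goes at most 62.5 mm and 10.7 degrees, less where a joint would pass 70% of its speed; a pose out of reach is approached as far as the arm can. A call is refused whole if a number of a shift passes 0.0625 or a number of a turn 0.188, either way. A call with a gripper value outside its range is refused whole. "grip" is the closure, from 0 (fully open) to 1 (shut), set as the call begins (left out, the last holds). The fingers move at their own pace and stop on an object; "grip_force" is the grip in N (left out, the last holds). Time passes only in rows, so rows that do not move let the fingers close. It gives the time, the measured TCP pose, the force, the opening and the grip force at its end, in the units of the state.
- env.get_obs(): the state, without advancing time (a new reading comes with each control period).
- cams.read_camera(name): name is "scene" or "side" or "wrist"; returns a dict with "color" (400x640x3 uint8, blue, green, red), "depth" (400x640 float32, m along the optical axis (not along the pixel's ray), 0 where there is no reading), "vfov" (degrees; the focal length in pixels is half the picture's height over the tangent of half this angle, whatever the lens; pixels are square), "cx", "cy" (the principal point, pixels), "R" (3x3) and "t" (3): a world point X has camera coordinates R X + t. Camera axes: x right, y down, z forward; pixel columns grow to the right and rows downward; lengths in m; the calibration is good to about 2 mm. The wrist camera is an equidistant fisheye: a pixel r from the principal point sees the ray r / f radians off the axis. A picture is of the moment at which its call begins.
- env.hand_in(): hands the job in; it is judged then, once.
The state is a dict: "time_s": time; "qpos": joint angles; "qvel": joint speeds; "effort": joint torques, N m; "tcp_pos": TCP position; "eef_rot": TCP orientation; "ft_force": force on the tool from outside, world axes, zero at the start; "torque": the same for the moment, N m; "grip_width": finger opening in m; "grasp_force": force on a finger pad.
Only numpy, scipy, OpenCV 4.12 (cv2) and the standard library are available. Lean on these libraries where they do the work, as an engineer would, in place of code of your own. Each camera call takes 0.05 s, during which the arm holds its last target. There are 200 camera calls.

## Working session

There is one attempt and no reset: what is moved stays moved. The work goes in short steps, Python scripts to look and compute and a tool call to move; the robot and the scene stay as the last step left them, time stands still between calls to the robot, and variables do not carry over. Pictures are saved under pics/ and viewed, at most 10 in all, crops included, and the job is handed in when it is done.

Besides the shell and the picture viewer there is one more tool, called after "Emit:" as name([rows], argument=value, ...), one row to a line, values as JSON. drive_tool: Moves the arm, as the interface text tells. Its arguments: {"type":"object","properties":{"moves":{"type":"array","items":{"type":"object","properties":{"xyz":{"type":"array","items":{"type":"number"}},"spin":{"type":"number"}}}},"grip":{"type":"number"},"grip_force":{"type":"number"}},"required":["moves"]}

```bash
mkdir -p pics; cat > h.py <<'E'
import numpy as np, cv2
from workcell import env, cams
def cam(n):
    d=cams.read_camera(n); d['n']=n; d['f']=200/np.tan(np.radians(d['vfov'])/2); return d
def cloud(d):
    v,u=np.mgrid[:400,:640]; z=d['depth']
    P=np.stack([(u-d['cx'])/d['f']*z,(v-d['cy'])/d['f']*z,z],-1)
    return (P-np.array(d['t']))@np.array(d['R'])
def ray(d,u,v,h):
    R=np.array(d['R']);t=np.array(d['t']);c=-R.T@t
    x=np.array([(u-d['cx'])/d['f'],(v-d['cy'])/d['f'],1.])
    if d['n']=='wrist':
        r=np.hypot(x[0],x[1]); x=np.array([x[0]/r*np.sin(r),x[1]/r*np.sin(r),np.cos(r)]) if r>0 else x
    w=R.T@x; return c+w*(h-c[2])/w[2]
def proj(d,X):
    x=np.array(d['R'])@X+np.array(d['t'])
    return x[:2]/x[2]*d['f']+[d['cx'],d['cy']]
E
python3 - <<'E'
from h import *
for n in ['scene','side','wrist']:
    d=cam(n); cv2.imwrite(f'pics/{n}0.png',d['color']); print(n,d['vfov'],d['cx'],d['cy'],-np.array(d['R']).T@d['t'])
    np.save(f'{n}0.npy',d,allow_pickle=True)
o=env.get_obs(); print(o['time_s'],o['eef_rot'],o['grip_width'])
E
```

```text
scene 52.58141152686096 320.66719385408936 204.4758474691456 [1.37486926 0.17700294 0.79084795]
side 49.573047736984705 320.3519065985126 202.5558270690017 [ 0.08881969 -0.54076433  0.79629379]
wrist 65.70646984690485 318.3625873263904 198.22659826719362 [0.57537811 0.08150233 0.37241008]
0.15 [[ 2.17815737e-06  9.99999042e-01 -1.38416142e-03]
 [ 9.99999983e-01 -1.92048403e-06  1.86159750e-04]
 [ 1.86156914e-04 -1.38416180e-03 -9.99999025e-01]] 0.08541568622457721
```

View pics/scene0.png

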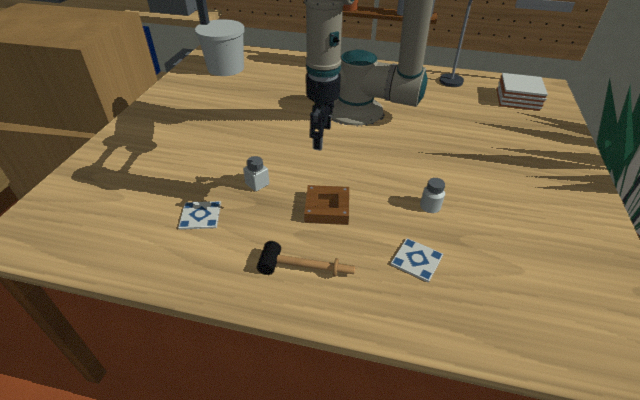

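View pics/side0.png

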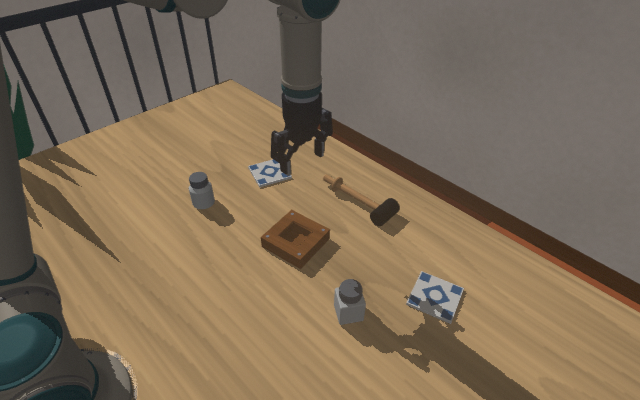

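View pics/wrist0.png

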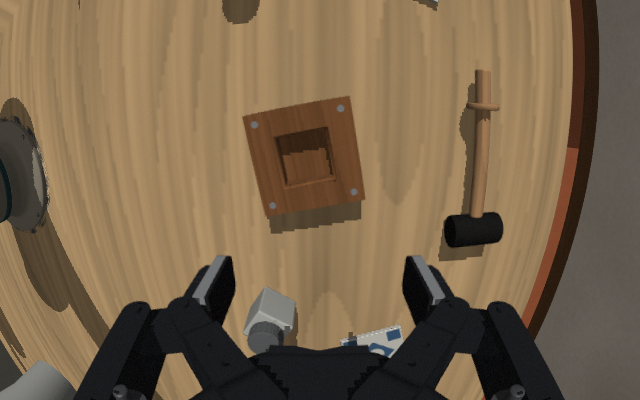

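The scene camera shows the square jar at (256,172), the block at (328,205) and the round jar at (433,195). In the wrist view the block is centred near (305,157), with the square jar at (270,320) and the mallet at right.

```bash
python3 - <<'E'
from h import *
ds={n:np.load(f'{n}0.npy',allow_pickle=True).item() for n in ['scene','side','wrist']}
# jar from depth clouds
allp=[]
for n,(u,v) in {'scene':(256,172),'side':(350,300)}.items():
    d=ds[n];P=cloud(d)[v-40:v+40,u-35:u+35].reshape(-1,3)
    P=P[(P[:,2]<.12)]
    top=P[(P[:,2]>.083)]; c,r=cv2.minEnclosingCircle(top[:,:2].astype(np.float32))
    b=P[(P[:,2]>.012)&(P[:,2]<.055)]
    print(n,'bench',np.median(P[:,2]),'topz',np.median(top[:,2]),len(top),'cap',c,r,'body',cv2.minAreaRect(b[:,:2].astype(np.float32)),len(b))
    allp.append(b)
print('both',cv2.minAreaRect(np.vstack(allp)[:,:2].astype(np.float32)))
# block from wrist: brown mask
for n,(u,v),R in [('wrist',(305,157),90),('scene',(328,205),40),('side',(296,240),50)]:
    d=ds[n];hsv=cv2.cvtColor(d['color'],cv2.COLOR_BGR2HSV)
    if n=='wrist': m=((hsv[...,0]<14)&(hsv[...,1]>110)&(hsv[...,2]>40)).astype(np.uint8)
    else:
        P=cloud(d); m=(abs(P[...,2]-.034)<.006).astype(np.uint8)
    w=np.zeros_like(m); w[max(0,v-R):v+R,u-R:u+R]=1; m*=w
    m=cv2.morphologyEx(m,cv2.MORPH_OPEN,np.ones((3,3)))
    c=max(cv2.findContours(m,cv2.RETR_EXTERNAL,cv2.CHAIN_APPROX_NONE)[0],key=cv2.contourArea)[:,0]
    X=np.array([ray(d,*p,.034)[:2] for p in c],np.float32)
    print(n,cv2.minAreaRect(X),cv2.minAreaRect(c))
    if n=='wrist': cv2.imwrite('pics/m.png',m*255)
E
```

```text
scene bench 0.00033150515035545124 topz 0.08785098618397688 139 cap (0.5044042468070984, -0.2146918773651123) 0.024898074567317963 body ((0.5239914059638977, -0.20818312466144562), (0.04326246306300163, 0.07275441288948059), 14.229151725769043) 278
side bench -5.9747349072053614e-05 topz 0.087559921893863 360 cap (0.5052235126495361, -0.21514013409614563) 0.0242515429854393 body ((0.48804378509521484, -0.21916463971138), (0.03697715699672699, 0.0723685473203659), 15.91295051574707) 377
both ((0.5062026977539062, -0.2121913880109787), (0.060631297528743744, 0.055245548486709595), 58.23038864135742)
wrist ((0.5597721934318542, 0.015523701906204224), (0.11849648505449295, 0.11934783309698105), 9.98484992980957) ((304.46142578125, 156.447998046875), (104.734619140625, 108.03654479980469), 79.99201965332031)
scene ((0.561479389667511, 0.014757268130779266), (0.1257535219192505, 0.11826084554195404), 10.17809009552002) ((326.7707824707031, 200.6261444091797), (44.2096061706543, 30.563980102539062), 3.1798300743103027)
side ((0.5582085251808167, 0.01221010833978653), (0.12412558495998383, 0.12329552322626114), 10.257013320922852) ((294.74615478515625, 233.56924438476562), (56.18772888183594, 42.667945861816406), 29.744882583618164)
```

Emit:
drive_tool([
  {"xyz": [-0.05,-0.012,0]},
  {"xyz": [-0.05,-0.012,0]},
  {"xyz": [-0.05,-0.012,0]},
  {"xyz": [-0.05,-0.012,0]},
  {"xyz": [-0.05,-0.012,0]},
  {"xyz": [-0.045,-0.01,0]},
  {"xyz": [0,0,0]},
  {"xyz": [0,0,0]},
])

```text
$.moves[0]: bad value
```

```bash
python3 - <<'E'
from h import *
d=cam('wrist'); np.save('wrist1.npy',d,allow_pickle=True)
u,v=map(int,proj(d,np.array([.505,-.2145,.088])));print(u,v,env.get_obs()['tcp_pos'])
cv2.imwrite('pics/w1.png',cv2.resize(d['color'][max(0,v-75):v+75,u-100:u+100],None,fx=4,fy=4,interpolation=2))
E
```

```text
258 360 [5.74726711e-01 2.61396127e-05 2.30790293e-01]
```

View pics/w1.png

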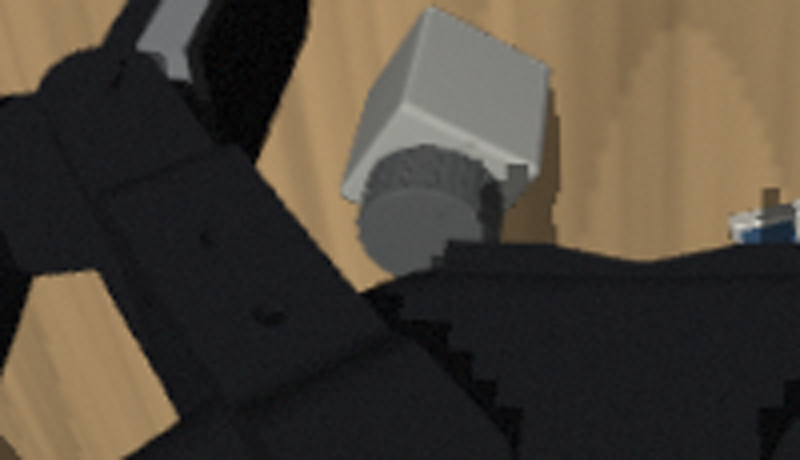

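The crop is from the unmoved arm: it shows the jar's body and its cap, partly hidden by the gripper. The rows seem to need a "spin".

Emit:
drive_tool([
  {"xyz": [-0.05,-0.012,0],"spin": 0},
  {"xyz": [-0.05,-0.012,0],"spin": 0},
  {"xyz": [-0.05,-0.012,0],"spin": 0},
  {"xyz": [-0.05,-0.012,0],"spin": 0},
  {"xyz": [-0.05,-0.012,0],"spin": 0},
  {"xyz": [-0.045,-0.01,0],"spin": 0},
  {"xyz": [0,0,0],"spin": 0},
  {"xyz": [0,0,0],"spin": 0},
])

```text
time_s: 1.2
tcp_pos: [0.5049, -0.2944, 0.231]
eef_rot: [[0.0, 1.0, -0.0], [1.0, -0.0, 0.001], [0.001, -0.0, -1.0]]
ft_force: [-0.1, 0.3, 0.0]
grip_width: 0.0854
grasp_force: 0.0
```

```bash
python3 - <<'E'
from h import *
d=cam('wrist'); np.save('wrist1.npy',d,allow_pickle=True)
u,v=map(int,proj(d,np.array([.505,-.2145,.088])));print(u,v,env.get_obs()['tcp_pos'],env.get_obs()['time_s'])
y0=max(0,v-75);x0=u-100;print(x0,y0)
cv2.imwrite('pics/w2.png',cv2.resize(d['color'][y0:v+75,x0:u+100],None,fx=4,fy=4,interpolation=2))
E
```

```text
317 96 [ 0.50506381 -0.29394448  0.23112708] 1.25
217 21
```

View pics/w2.png

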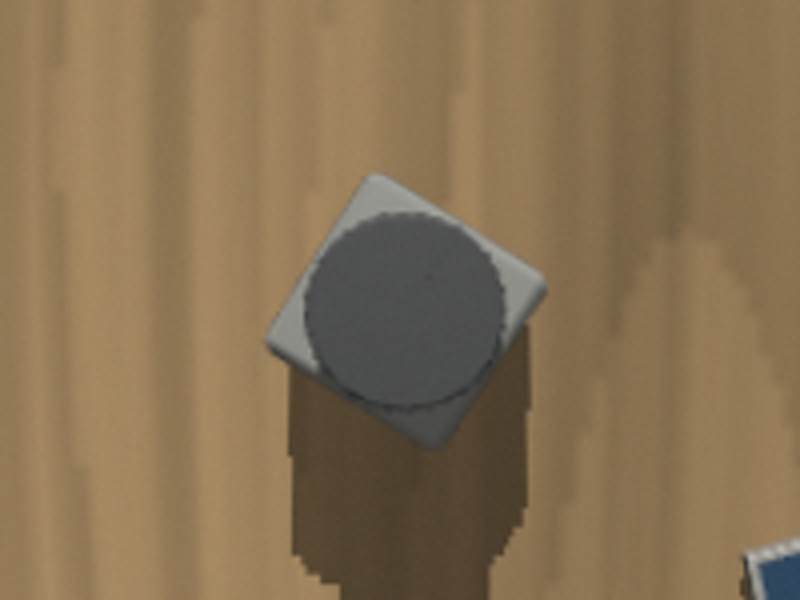

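The crop (4x, offset 217,21) shows the jar from above. Its corners are at (375,175), (547,283), (437,450) and (268,345), and the cap circle is at (405,310) with radius about 100.

```bash
python3 - <<'E'
from h import *
d=np.load('wrist1.npy',allow_pickle=True).item()
C=np.array([[375,175],[547,283],[437,450],[268,345]])/4+[217,21]
X=np.array([ray(d,*p,.062)[:2] for p in C]); print(X.round(4),'centre',X.mean(0))
for i in range(4):
    e=X[(i+1)%4]-X[i]; print(np.hypot(*e),np.degrees(np.arctan2(e[1],e[0]))%90)
hsv=cv2.cvtColor(d['color'],cv2.COLOR_BGR2HSV)
print(hsv[98,318],hsv[70,310])
m=((hsv[...,2]<95)&(hsv[...,1]<60)).astype(np.uint8); m[:55]=0;m[140:]=0;m[:,:280]=0;m[:,360:]=0
c=max(cv2.findContours(m,0,1)[0],key=cv2.contourArea)
(a,b),r=cv2.minEnclosingCircle(c);print(a,b,r,ray(d,a,b,.088), ray(d,(405)/4+217,310/4+21,.088))
print(env.get_obs()['qpos'])
E
```

```text
[[ 0.4981 -0.1789]
 [ 0.5406 -0.2058]
 [ 0.5135 -0.2483]
 [ 0.4714 -0.2214]] centre [ 0.5059213  -0.21358947]
0.05020564123880263 57.719090461736606
0.05040250352872707 57.51060298588567
0.04991165622413455 57.4455249865147
0.05016398478381 57.84604279180578
[75  6 81] [ 34  14 151]
318.5 101.5 34.32938766479492 [ 0.50572115 -0.21576301  0.088     ] [ 0.5054948  -0.21300255  0.088     ]
[-6.46633123e-01  2.90538320e-01  1.48432041e+00  8.41020045e-04
  1.36758281e+00 -6.47303622e-01]
```

Emit:
drive_tool([
  {"xyz": [0.04,0,0],"spin": 0},
  {"xyz": [0.04,0,0.02],"spin": 0},
  {"xyz": [0,0,0.04],"spin": 0},
  {"xyz": [0,0,0.04],"spin": 0},
  {"xyz": [0,0,0.035],"spin": 0},
  {"xyz": [0,0,0.016],"spin": 0},
  {"xyz": [0,0,0.01],"spin": 0},
  {"xyz": [0,0,0],"spin": 0},
], grip=0)

```text
time_s: 2.25
tcp_pos: [0.5054, -0.2148, 0.0705]
eef_rot: [[-0.001, 1.0, 0.0], [1.0, 0.001, -0.0], [-0.0, 0.0, -1.0]]
ft_force: [-0.4, -0.1, 0.8]
grip_width: 0.0855
grasp_force: 0.0
```

Emit:
drive_tool([
  {"xyz": [0,0,0.005],"spin": 0},
  {"xyz": [0,0,0.003],"spin": 0},
  {"xyz": [0,0,0],"spin": 0},
  {"xyz": [0,0,0],"spin": 0},
], grip=0)

```text
time_s: 2.75
tcp_pos: [0.5051, -0.2151, 0.0625]
eef_rot: [[0.0, 1.0, 0.0], [1.0, -0.0, -0.0], [-0.0, 0.0, -1.0]]
ft_force: [-0.4, -0.7, -1.3]
grip_width: 0.0853
grasp_force: 0.0
```

```bash
python3 - <<'E'
from h import *
o=env.get_obs();print(o['tcp_pos'],o['ft_force'],o['time_s'])
a=cam('scene')['color'][130:210,200:310];b=cam('side')['color'][240:340,290:410]
cv2.imwrite('pics/g.png',np.hstack([cv2.resize(x,(390,400),interpolation=2) for x in(a,b)]))
E
```

```text
[ 0.50513892 -0.21513579  0.0624982 ] [-0.37724215 -0.69307106 -1.29011023] 2.75
```

View pics/g.png

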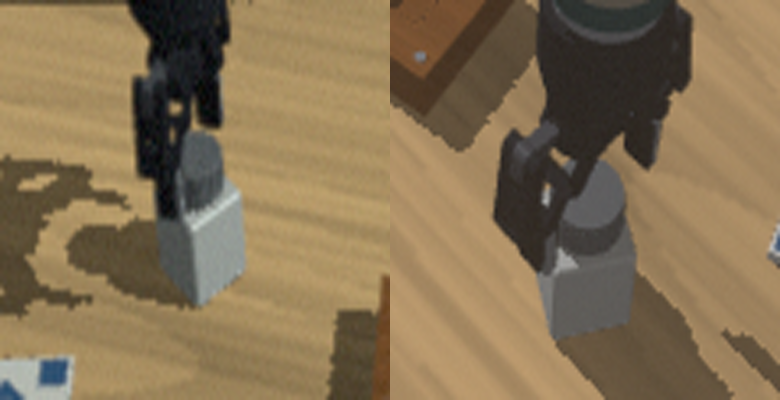

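The fingers straddle the cap, the near one at about (545,265) and the far one at (645,165) in the right half. Closing.

Emit:
drive_tool([
  {"xyz": [0,0,0],"spin": 0},
  {"xyz": [0,0,0],"spin": 0},
  {"xyz": [0,0,0],"spin": 0},
  {"xyz": [0,0,0],"spin": 0},
  {"xyz": [0,0,0],"spin": 0},
  {"xyz": [0,0,0],"spin": 0},
  {"xyz": [0,0,0],"spin": 0},
], grip=1, grip_force=80)

```text
time_s: 3.72
tcp_pos: [0.5046, -0.215, 0.0627]
eef_rot: [[-0.0, 1.0, -0.001], [1.0, 0.0, -0.0], [-0.0, -0.001, -1.0]]
ft_force: [-2.9, 0.3, 5.5]
grip_width: 0.0439
grasp_force: 80.9
```

Emit:
drive_tool([
  {"xyz": [0,0,-0.01],"spin": 0},
  {"xyz": [0,0,-0.03],"spin": 0},
  {"xyz": [0,0,-0.04],"spin": 0},
  {"xyz": [0,0,0],"spin": -0.185},
  {"xyz": [0,0,0],"spin": -0.185},
  {"xyz": [0,0,0],"spin": -0.185},
  {"xyz": [0,0,0],"spin": -0.185},
  {"xyz": [0,0,0],"spin": 0},
])

```text
time_s: 4.72
tcp_pos: [0.5049, -0.2147, 0.1419]
eef_rot: [[-0.673, 0.74, -0.001], [0.74, 0.673, 0.001], [0.001, 0.0, -1.0]]
ft_force: [0.3, -0.7, -4.5]
grip_width: 0.0441
grasp_force: 82.7
```

```bash
python3 - <<'E'
from h import *
o=env.get_obs();R=o['eef_rot'];p=o['tcp_pos'];print(p,np.degrees(np.arctan2(R[1][1],R[0][1])),o['ft_force'],o['torque'],o['grip_width'])
print(np.array(R).T@(np.array([.5598,.0152,p[2]])-p))
d=cam('wrist');np.save('wrist2.npy',d,allow_pickle=True)
s=cam('side')['color'][200:320,270:430]
cv2.imwrite('pics/l.png',np.hstack([d['color'][::1,160:480],cv2.resize(s,(440,400))]))
E
```

```text
[ 0.50485906 -0.21471001  0.14185721] 42.27473484981633 [ 0.29442774 -0.67589312 -4.54541366] [ 0.00445895  0.04676596 -0.00960023] 0.04411507041699314
[1.33158731e-01 1.95309639e-01 1.25216280e-04]
```

View pics/l.png

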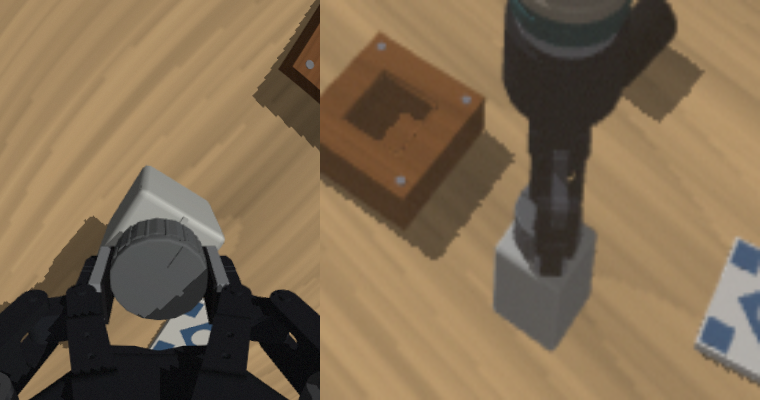

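The left half shows the jar hanging from the pads with the cap at (160,268). The right half shows it lifted clear, apparently upright, with the block behind it.

Emit:
drive_tool([
  {"xyz": [0.022,0.0325,0],"spin": 0},
  {"xyz": [0.022,0.0325,0],"spin": 0},
  {"xyz": [0.022,0.0325,0],"spin": 0},
  {"xyz": [0.022,0.0325,0],"spin": 0},
  {"xyz": [0.022,0.0325,0],"spin": 0},
  {"xyz": [0.022,0.0325,0],"spin": 0},
  {"xyz": [0,0,0],"spin": 0},
  {"xyz": [0,0,0],"spin": 0},
])

```text
time_s: 5.82
tcp_pos: [0.5598, 0.0138, 0.1421]
eef_rot: [[-0.674, 0.739, -0.0], [0.739, 0.674, -0.001], [-0.0, -0.001, -1.0]]
ft_force: [0.2, 0.0, -4.9]
grip_width: 0.0445
grasp_force: 83.3
```

```bash
python3 - <<'E'
from h import *
o=env.get_obs();R=np.array(o['eef_rot']);p=np.array(o['tcp_pos']);print(p,np.degrees(np.arctan2(R[1][1],R[0][1])),o['ft_force'])
ds={n:cam(n) for n in('scene','side','wrist')}
np.save('ds3.npy',ds,allow_pickle=True)
# faces of the jar from depth: points near jar, below shoulder
for n in('scene','side'):
    d=ds[n];P=cloud(d).reshape(-1,3);col=cv2.cvtColor(d['color'],cv2.COLOR_BGR2HSV).reshape(-1,3)
    b=P[(np.hypot(*(P[:,:2]-[.56,.015]).T)<.05)&(P[:,2]>.085)&(P[:,2]<.135)&(col[:,2]>75)&(col[:,1]<60)]
    print(n,len(b),b.min(0),b.max(0))
    # split faces by direction in block frame
    a=np.radians(10.1);Q=(b[:,:2]-[.5598,.0152])@np.array([[np.cos(a),-np.sin(a)],[np.sin(a),np.cos(a)]])
    for k in(0,1):
        for s in(-1,1):
            m=(s*Q[:,k]>.022)&(abs(Q[:,1-k])<.022)
            if m.sum()>15:
                A=np.c_[Q[m,1-k],b[m,2]-.1,np.ones(m.sum())];c=np.linalg.lstsq(A,Q[m,k],rcond=None)[0]
                print('axis',k,s,m.sum(),'slope along,tilt,off',c)
s=ds['side']['color'];u,v=map(int,proj(ds['side'],np.array([.56,.015,.07])))
a=ds['scene'];u2,v2=map(int,proj(a,np.array([.56,.015,.07])))
print(u,v,u2,v2)
cv2.imwrite('pics/p.png',np.hstack([cv2.resize(s[v-60:v+60,u-50:u+50],(390,468),interpolation=2),cv2.resize(a['color'][v2-45:v2+45,u2-37:u2+38],(390,468),interpolation=2)]))
E
```

```text
[0.55983204 0.01377856 0.14214245] 42.37729921733805 [ 1.83438564e-01  4.21259933e-04 -4.94066473e+00]
scene 294 [ 0.57385957 -0.0053697   0.08501442] [0.59097888 0.04524887 0.13479554]
axis 0 1 237 slope along,tilt,off [0.00522788 0.00132532 0.02484312]
side 488 [ 0.5272053  -0.01785311  0.08501534] [0.5863554  0.03623503 0.13492087]
axis 0 -1 235 slope along,tilt,off [-0.00402262 -0.00326897 -0.02742946]
axis 1 -1 187 slope along,tilt,off [ 0.00449789  0.00349653 -0.02784715]
294 222 327 190
```

View pics/p.png

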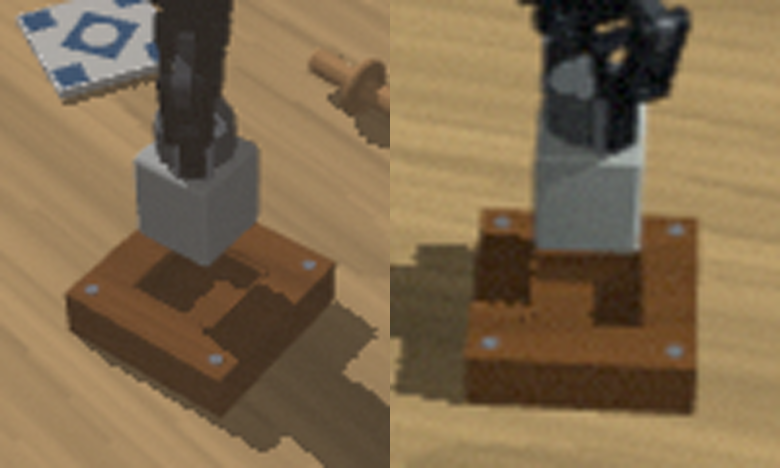

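The jar hangs upright over the hole: in the left half its lower corner is at (207,262), above the hole. Measured tilt and yaw errors are below 0.006 rad and the offset is about 1 mm, within the chamfer.

Emit:
drive_tool([
  {"xyz": [-0.0004,0.0005,0.02],"spin": 0},
  {"xyz": [0,0,0.018],"spin": 0},
  {"xyz": [0,0,0.004],"spin": 0},
  {"xyz": [0,0,0.003],"spin": 0},
  {"xyz": [0,0,0.003],"spin": 0},
  {"xyz": [0,0,0.003],"spin": 0},
  {"xyz": [0,0,0],"spin": 0},
])

```text
time_s: 6.85
tcp_pos: [0.5606, 0.0141, 0.0913]
eef_rot: [[-0.674, 0.738, -0.0], [0.738, 0.674, 0.0], [0.0, -0.0, -1.0]]
ft_force: [0.5, 0.8, -5.0]
grip_width: 0.0439
grasp_force: 83.2
```

Emit:
drive_tool([
  {"xyz": [0,0,0.004],"spin": 0},
  {"xyz": [0,0,0.004],"spin": 0},
  {"xyz": [0,0,0.004],"spin": 0},
  {"xyz": [0,0,0.003],"spin": 0},
  {"xyz": [0,0,0.0025],"spin": 0},
  {"xyz": [0,0,0],"spin": 0},
  {"xyz": [0,0,0],"spin": 0},
])

```text
time_s: 7.72
tcp_pos: [0.5608, 0.014, 0.0739]
eef_rot: [[-0.674, 0.738, 0.0], [0.738, 0.674, -0.0], [-0.0, 0.0, -1.0]]
ft_force: [-0.3, 0.4, -4.9]
grip_width: 0.0443
grasp_force: 83.3
```

Emit:
drive_tool([
  {"xyz": [0,0,0.001],"spin": 0},
  {"xyz": [0,0,0.001],"spin": 0},
  {"xyz": [0,0,0],"spin": 0},
  {"xyz": [0,0,0],"spin": 0},
])

```text
time_s: 8.22
tcp_pos: [0.5609, 0.0139, 0.0727]
eef_rot: [[-0.674, 0.738, 0.001], [0.738, 0.674, -0.0], [-0.001, 0.001, -1.0]]
ft_force: [-1.3, -0.8, 6.1]
grip_width: 0.0439
grasp_force: 84.2
```

Emit:
drive_tool([
  {"xyz": [0,0,0],"spin": -0.1},
  {"xyz": [0,0,0],"spin": -0.1},
  {"xyz": [0,0,0],"spin": -0.1},
  {"xyz": [0,0,0],"spin": -0.1},
  {"xyz": [0,0,0],"spin": -0.1},
  {"xyz": [0,0,0],"spin": -0.1},
  {"xyz": [0,0,0],"spin": -0.1},
])

```text
time_s: 9.1
tcp_pos: [0.5622, 0.0146, 0.073]
eef_rot: [[-0.992, 0.129, 0.004], [0.129, 0.992, 0.001], [-0.003, 0.002, -1.0]]
ft_force: [0.5, 2.0, 5.7]
grip_width: 0.0441
grasp_force: 84.4
```

```bash
python3 - <<'E'
from h import *
o=env.get_obs();R=np.array(o['eef_rot']);print(o['tcp_pos'],np.degrees(np.arctan2(R[1][1],R[0][1])),o['ft_force'],o['torque'],o['qpos'][5])
E
```

```text
[0.56216022 0.01464083 0.07296037] 82.60875343145752 [0.45613298 1.98882592 5.69946537] [ 0.2932313   0.10755167 -0.22608763] -1.5417385254503022
```

Emit:
drive_tool([
  {"xyz": [0,0,0],"spin": -0.1},
  {"xyz": [0,0,0],"spin": -0.1},
  {"xyz": [0,0,0],"spin": -0.1},
  {"xyz": [0,0,0],"spin": -0.05},
])

```text
time_s: 9.6
tcp_pos: [0.5626, 0.0154, 0.0748]
eef_rot: [[-0.976, -0.218, 0.005], [-0.218, 0.976, 0.002], [-0.006, 0.001, -1.0]]
ft_force: [-3.4, 4.6, 15.9]
grip_width: 0.044
grasp_force: 85.5
```

```bash
python3 - <<'E'
from h import *
o=env.get_obs();R=np.array(o['eef_rot']);print(o['tcp_pos'],np.degrees(np.arctan2(R[1][1],R[0][1])),o['ft_force'],o['torque'],o['qpos'][5])
E
```

```text
[0.56258446 0.01539757 0.07480873] 102.59098050705433 [-3.35937829  4.62395399 15.90950348] [ 0.69514985  0.58666257 -0.1304377 ] -1.8906892921998624
```

The tool was pushed up about 2 mm with more upward force, so the threads have let go. A small margin turn, then a gentle straight lift.

Emit:
drive_tool([
  {"xyz": [0,0,-0.001],"spin": -0.1},
  {"xyz": [0,0,-0.001],"spin": -0.05},
  {"xyz": [0,0,-0.001],"spin": 0},
  {"xyz": [0,0,-0.001],"spin": 0},
  {"xyz": [0,0,0],"spin": 0},
])

```text
time_s: 10.22
tcp_pos: [0.561, 0.0142, 0.0757]
eef_rot: [[-0.933, -0.36, 0.001], [-0.36, 0.933, 0.001], [-0.001, 0.0, -1.0]]
ft_force: [1.9, 0.6, -1.2]
grip_width: 0.0439
grasp_force: 83.7
```

```bash
python3 - <<'E'
from h import *
o=env.get_obs();print(o['tcp_pos'],o['ft_force'],o['torque'])
E
```

```text
[0.56099631 0.014225   0.07568228] [ 1.87611339  0.59504958 -1.19403972] [ 0.31975589 -0.16803545  0.0128447 ]
```

Emit:
drive_tool([
  {"xyz": [0,0,-0.002],"spin": 0},
  {"xyz": [0,0,-0.002],"spin": 0},
  {"xyz": [0,0,0],"spin": 0},
])

```text
time_s: 10.6
tcp_pos: [0.5608, 0.014, 0.08]
eef_rot: [[-0.933, -0.361, 0.0], [-0.361, 0.933, 0.0], [-0.0, -0.0, -1.0]]
ft_force: [0.6, 0.8, -1.0]
grip_width: 0.0443
grasp_force: 83.7
```

Only the cap's weight is on the tool, so the jar stays behind. Lifting on.

Emit:
drive_tool([
  {"xyz": [0,0,-0.004],"spin": 0},
  {"xyz": [0,0,-0.005],"spin": 0},
  {"xyz": [0,0,-0.006],"spin": 0},
  {"xyz": [0,0,-0.006],"spin": 0},
  {"xyz": [0,0,-0.004],"spin": 0},
  {"xyz": [0,0,0],"spin": 0},
  {"xyz": [0,0,0],"spin": 0},
  {"xyz": [0,0,0],"spin": 0},
])

```text
time_s: 11.6
tcp_pos: [0.5605, 0.014, 0.1046]
eef_rot: [[-0.933, -0.361, -0.0], [-0.361, 0.933, 0.0], [0.0, 0.0, -1.0]]
ft_force: [-0.8, 0.4, -0.3]
grip_width: 0.0443
grasp_force: 83.7
```

```bash
python3 - <<'E'
from h import *
o=env.get_obs();print(o['tcp_pos'],o['ft_force'],o['torque'])
out=[]
for n in('side','scene'):
    d=cam(n);P=cloud(d);m=(np.hypot(P[...,0]-.56,P[...,1]-.015)<.027)
    hsv=cv2.cvtColor(d['color'],cv2.COLOR_BGR2HSV)
    sh=P[(np.hypot(P[...,0]-.56,P[...,1]-.015)<.045)&(hsv[...,1]<60)&(hsv[...,2]>75)&(P[...,2]<.09)&(P[...,2]>.04)]
    z=sh[:,2];print(n,len(z),'white heights',np.histogram(z,bins=np.arange(.04,.092,.004)))
    u,v=map(int,proj(d,np.array([.56,.015,.08])));c=d['color'][v-45:v+45,u-38:u+38];out.append(cv2.resize(c,(390,462),interpolation=2))
cv2.imwrite('pics/end.png',np.hstack(out))
E
```

```text
[0.56047978 0.01402976 0.10456675] [-0.77567595  0.40529126 -0.33739796] [-0.01503047  0.03540647 -0.01034934]
side 548 white heights (array([ 40,  31,  39,  28,  40,  31,  37, 160,  62,  10,  23,  40]), array([0.04 , 0.044, 0.048, 0.052, 0.056, 0.06 , 0.064, 0.068, 0.072,
       0.076, 0.08 , 0.084, 0.088]))
scene 385 white heights (array([23, 21, 18, 23, 18, 20, 32, 84, 72, 15, 12, 38]), array([0.04 , 0.044, 0.048, 0.052, 0.056, 0.06 , 0.064, 0.068, 0.072,
       0.076, 0.08 , 0.084, 0.088]))
```

View pics/end.png

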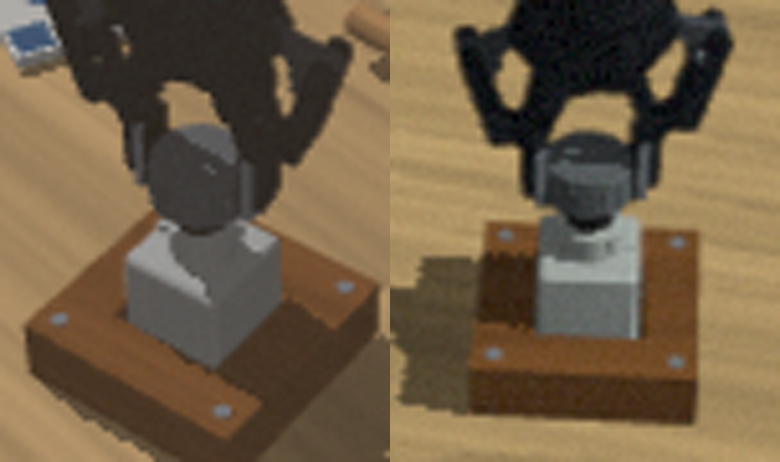

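The jar sits home with its shoulder at 72 mm. The cap is held level, about 13 mm above the bare neck (right half, neck at (590,235)).

```bash
python3 -c "
from workcell import env
print(env.hand_in())"
```

```text
the job is handed in; nothing more can be done
None
```

I plugged the jar home in the block, unscrewed the cap and handed the job in with the cap held level about 13 mm above the mouth; the hand-in call gave no verdict.

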